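# Close the chip drawer and the trimming-head cover

## Robot

A 6-joint arm with a two-finger parallel gripper is mounted at the origin on the work surface. World frame = base frame: x ahead of the robot, y to its left, z up, the work surface at z = 0. Lengths are in mm, angles in rad, forces in N, time in s.
With the tool pointing down it reaches from about 325 to 850 mm from the base axis. Payload 15.5 kg.
Tool frame: the origin (TCP) lies on the centre line of the jaws, within the pads' length; the fingertips stand 22 mm ahead of it and the grasp point (between the pads) lies 3 mm ahead of it (r.nose_length is the distance from the TCP to the fingertips, in mm); z points along the fingers, x is the direction in which the jaws open and shut, and the axes are right-handed (so a half turn about z gives the same grasp; the last joint's range is limited). The gripper opens to 91 mm and grips with 3 to 60 N. Pads are 32 mm wide; open, the fingers measure 118 mm over their backs; the gripper's body (76 mm by 178 mm) begins 60 mm behind the grasp point.
Start: joints at [1.198, 0.494, 1.345, -0, 1.302, -0.096], TCP at [170.794, 601.212, 213.315] pointing down, gripper open.
Joint ranges: [-2.91, 2.91], [-0.82, 2.16], [0.22, 2.67], [-1.22, 4.37], [0.12, 2.79], [-3.08, 3.08]. Speed limits (rad/s): [1.89, 1.89, 2.57, 3.01, 3.01, 3.01].

## Interface

Orientations are given as a unit quaternion [x, y, z, w].
In Python, from cell import r, eyes, workorder gives the robot as it stands.
- The arm moves only by the tool play_rows, never from a script. Its argument "commands" is a list of rows, each a list of 5 numbers: the gripper's target within -1 to 1 (shut at 1, half-way at 0, fully open at -1), then the shift along the tool's x, y, z in mm, then the turn about the tool's z in rad. In form: [[jaw, tx, ty, tz, turn], ...]. A call has 1 to 20 rows; each row shifts and turns the commanded pose from where the row before left it, along the tool's axes as they then stand; what a row does not reach is not made up. A row lasts 1/12 s, in which the tool goes at most 41.7 mm and 7.16 degrees, less where a joint would pass 70% of its speed; a pose out of reach is approached as far as the arm can. A call is refused whole if a number of a shift passes 41.7 or a number of a turn 0.125, either way. A call with a gripper value outside its range is refused whole. The fingers move at their own pace and stop on an object; "squeeze" is the grip in N (left out, the last holds). Time passes only in rows, so rows that do not move let the fingers close. It gives the time, the measured TCP pose, the force and the opening at its end, in the units of the state.
- r.sense(): the state, without advancing time (a new reading comes with each control period).
- eyes.camera(name): name is "scene" or "top" or "wrist"; returns (picture, depth): 384x512x3 uint8, blue, green, red; 384x512 float32, mm along the optical axis (not along the pixel's ray), 0 where there is no reading.
- eyes.camera_params(name): a dict with "fx", "fy", "cx", "cy" (pixels), "rvec" (rotation vector, rad) and "tvec" (3), from world to camera coordinates, as OpenCV has them; the wrist camera has in their place "mount" (4x4, takes a point from camera to tool coordinates, whose origin is the TCP and whose axes are the tool frame's). Camera axes: x right, y down, z forward; pixel columns grow to the right and rows downward; lengths in mm; the calibration is good to about 2 mm. A picture is of the moment at which its call begins: read the wrist's pose just before it. camera_params takes no time and is no camera call.
- workorder.close_job(): hands the job in, once; it reports no verdict.
The state is a dict: "time": time; "q": joint angles; "qvel": joint speeds; "joint_torque": joint torques, N m; "tool_pos": TCP position; "tool_rot": TCP orientation; "ft_force": force on the tool from outside, world axes, zero at the start; "torque": the same for the moment, N m; "grip_width": opening from 0.0 (shut) to 1.0 (fully open).
Only numpy, scipy, OpenCV 4.12 (cv2) and the standard library are available. Lean on these libraries where they do the work, as an engineer would, in place of code of your own. Each camera call takes 0.05 s, during which the arm holds its last target. There are 200 camera calls.

## Task

Close up the edge-banding machine for the next run: push the chip drawer fully home and push the trimming-head cover down until it lies fully shut, in either order. Push gently on their outer faces with the fingertips, without slamming or forcing them; do not grip them, pull them further open or reach inside, and leave the things lying around where they are.

Things in the scene. Friction and masses are not known exactly. Their poses are not given: they have to be found in the camera images.
- unit: chip drawer unit: fixed white sheet-metal housing 200 x 200 x 100 mm high, origin under its centre. Its x axis points from the drawer front into the housing (the way the drawer goes in), z up. It stands left or right of the middle, turned up to 0.25 rad
- chip_drawer (a joint): how far the drawer stands out of the housing, in m: 0 = shut (a firm stop), 0.045 to 0.085 at the start, 0.13 the most. It slides along the unit's x axis with about 2.5 N of friction and stays where it is left
- drawer_face (a point): middle of the outer face of the drawer front, 53 mm above the bed; it moves with the drawer. The front is a plain upright white plate 200 wide x 82 high (12 to 94 mm above the bed) x 12 mm thick, with a flush grey plate on it and no handle; shut, its outer face stands 12 mm ahead of the housing. x axis into the housing, y axis along the front
- head_box: trimming head box: fixed white box 180 (x) x 200 (y) x 90 mm high, open on top under the cover, origin under its centre; x axis points from its front to the hinge side, z up. It stands left or right of the middle, turned up to 0.25 rad
- cover (a joint): opening angle of the box's cover in rad: 0 = shut, lying flat on the box (a firm stop), 0.6 to 1.1 at the start. The hinge is stiff (0.35 N m of friction): the cover stays where it is left and does not fall. Hinge at the box's far side, so the open cover rises from there and leans over the box towards the robot side, outer face up and away
- cover_hinge (a point): middle of the cover's hinge axis, on the top of the box's far (+x) rim, 90 mm above the bed; fixed to the box, same axes as the box (hinge axis = its y axis)
- cover_edge (a point): middle of the cover's free edge, top of its outer face, 190 mm from the hinge axis (which lies 6 mm below that face); moves with the cover. The cover is a plain white plate 190 x 206 x 6 mm with a 10 mm turned-down lip at the free edge and no handle; shut, its outer face is 96 mm above the bed. x axis along the plate to the hinge, z axis out of the outer face
- tape_roll_a: white roll of edge tape, 80 mm across, 24 mm high, lying on the rear half of the drawer unit's roof; leave alone; origin at the middle of its underside
- tape_roll_b: wood-coloured roll of edge tape lying flat, 100 mm across, 26 mm high, left side of the bed; leave alone; origin at the middle of its underside
- tape_roll_c: white roll of edge tape lying flat, 90 mm across, 40 mm high, right side of the bed; leave alone; origin at the middle of its underside
- cleaner: grey bottle, 48 mm across, 130 mm tall, standing between the two fixtures; leave alone; origin at the middle of its underside
- screwdriver: screwdriver lying in the middle of the bed, pointing away from the robot; leave alone; origin at the middle of its underside
- panel_sample: plywood offcut 140 x 80 x 18 mm lying on the right side; leave alone; origin at the middle of its underside
- hex_wrench: flat steel spanner lying on the left side; leave alone; origin at the middle of its underside
- drawer_lining (a point): middle of the grey lining (170 x 58 x 4 mm) on the back of the drawer front; behind it is the drawer's open grey tub (165 x 180 mm). Not to be touched
- cover_lining (a point): middle of the black lining (130 x 160 x 4 mm) on the underside of the cover. Not to be touched

How it is judged:
By the outcome, as a careful person would: the job done as asked, in the order asked, and still so for the second after the job is handed in, with the robot touching nothing.
It also fails if it takes over 38 s, if anything falls off the work surface, if the arm or the gripper's body presses on something with over 40 N, if the wrist force passes 120 N, or if a joint passes its speed limit or range.

## Working session

There is one attempt and no reset: what is moved stays moved. The work goes in short steps, Python scripts to look and compute and a tool call to move; the robot and the scene stay as the last step left them, time stands still between calls to the robot, and variables do not carry over. Pictures are saved under pics/ and viewed, about 8 in all and at most 12, crops included, and the job is handed in when it is done.

Besides the shell and the picture viewer there is one more tool, called after "Request:" as name(argument=value, ...), one argument or row to a line, values as JSON. play_rows: Moves the arm, as the interface text tells. Its arguments: {"type":"object","properties":{"commands":{"type":"array","items":{"type":"array","items":{"type":"number"}}},"squeeze":{"type":"number"}},"required":["commands"]}

```bash
mkdir -p pics; ls; cat > h.py <<'E'
import numpy as np, cv2
from scipy.spatial.transform import Rotation as R
from cell import r, eyes, workorder
def cloud(name):
    s=r.sense(); im,d=eyes.camera(name); p=eyes.camera_params(name)
    v,u=np.mgrid[0:d.shape[0],0:d.shape[1]]
    c=np.stack([(u-p['cx'])/p['fx']*d,(v-p['cy'])/p['fy']*d,d],-1).astype(float)
    if 'mount' in p:
        M=np.array(p['mount']);t=c@M[:3,:3].T+M[:3,3]
        w=t@R.from_quat(s['tool_rot']).as_matrix().T+np.array(s['tool_pos'])
    else:
        Rm=cv2.Rodrigues(np.array(p['rvec'],float))[0]
        w=(c-np.array(p['tvec']).ravel())@Rm
    w[d==0]=np.nan
    return im,d,w
E
python3 - <<'E'
from h import *
for n in('top','scene'):
    im,d,w=cloud(n); cv2.imwrite(f'pics/{n}0.png',im); np.savez(f'pics/{n}0.npz',im=im,d=d,w=w)
    print(n,(d>0).mean(), np.nanmin(w,(0,1)),np.nanmax(w,(0,1)))
print(r.sense())
E
```

```text
pics
top 0.9959920247395834 [ -310.71419309 -1382.40177349  -778.77893829] [1678.26484994 1265.1281321   395.49263303]
scene 0.9959716796875 [-2056.16404272  -722.39535104  -768.3575997 ] [1497.3079127  2122.55679029  375.20091782]
{'time': 0.1, 'q': array([ 1.19847881e+00,  4.94091204e-01,  1.34605181e+00, -1.96060318e-05,
        1.30248728e+00, -9.54937902e-02]), 'qvel': array([-0.00095186, -0.00097453, -0.00127082, -0.00025842, -0.0005151 ,
        0.00020271]), 'joint_torque': array([ 1.09119097e-03, -8.80245566e+01, -3.82544267e+01,  7.08068325e-02,
        4.84694832e-02, -2.71077624e-05]), 'tool_pos': array([170.69299164, 600.89754077, 212.82232625]), 'tool_rot': array([ 7.97902354e-01,  6.02786500e-01, -4.36949413e-04,  2.79890049e-04]), 'ft_force': array([-0.51421591, -0.3285926 ,  0.74016577]), 'torque': array([-0.00022481,  0.02181497,  0.0045456 ]), 'grip_width': 1.0003989648291824}
```

View pics/top0.png

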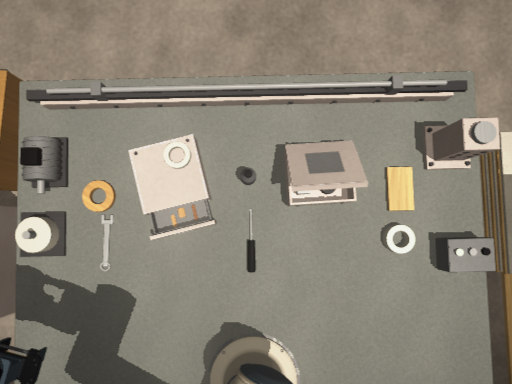

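View pics/scene0.png

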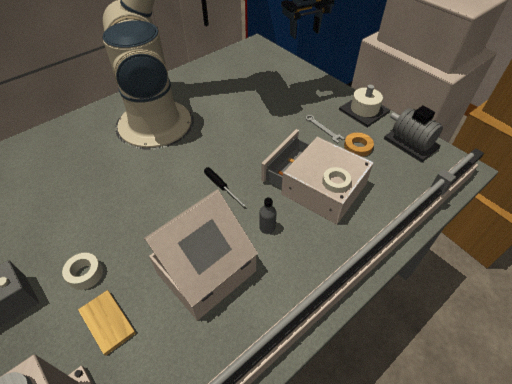

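The top view shows the drawer unit at left, with its front at about (182,230) px and the drawer open. The head box is at right, around (322,170) px, with its cover raised. The bottle is at (247,175) px. Next I fit the geometry.

```bash
python3 - <<'E'
import numpy as np,cv2
D=np.load('pics/top0.npz'); w=D['w'];im=D['im']
v,u=np.mgrid[0:384,0:512]
def rect(m,n):
    p=w[m][:,:2].astype(np.float32); print(n,len(p),cv2.minAreaRect(p), 'z',np.median(w[m][:,2]).round(1))
    print(cv2.boxPoints(cv2.minAreaRect(p)).round(0).tolist())
z=w[...,2]
L=(u>120)&(u<222)&(v>125)&(v<242)
print('bed z',np.median(z[(u>220)&(u<280)&(v>280)&(v<320)]))
rect(L&(abs(z-100)<5)&(v<212),'roof')
# housing side fit, front panel
rect(L&(z>85)&(z<100)&(v>205),'front')
fm=L&(z>85)&(v>205)
for n in ('top','scene'):
    D=np.load(f'pics/{n}0.npz'); w=D['w'];im=D['im']; z=w[...,2]
    b=(w[...,0]>350)&(w[...,0]<800)&(w[...,1]>-330)&(w[...,1]<-70)&(z>98)&(z<320)
    c=w[b]
    best=0
    rng=np.random.default_rng(0)
    for k in range(300):
        q=c[rng.choice(len(c),3,False)]; nn=np.cross(q[1]-q[0],q[2]-q[0]); 
        if np.linalg.norm(nn)<100: continue
        nn/=np.linalg.norm(nn); e=abs((c-q[0])@nn)<4
        if e.sum()>best: best=e.sum(); E=e
    p=c[E];m=p.mean(0);nn=np.linalg.svd(p-m)[2][2]; nn*=np.sign(nn[2])
    h=np.array([-nn[0],-nn[1]]);h/=np.linalg.norm(h);yaw=np.arctan2(nn[1],nn[0])
    print(n,'cover pts',len(c),best,'mean',m.round(1),'n',nn.round(3),'tilt',np.arccos(nn[2]).round(3),'ndir',yaw.round(3))
    ex=np.array([h[0],h[1],0]); ex=ex-nn*(ex@nn); ex/=np.linalg.norm(ex); ey=np.cross(nn,ex)
    a=(p-m)@np.stack([ex,ey],1); a=a.astype(np.float32)
    rc=cv2.minAreaRect(a); bp=cv2.boxPoints(rc); print(rc); print((m+bp[:,:1]*ex+bp[:,1:]*ey).round(0).tolist())
    if n=='scene':
        rect((abs(z-100)<4)&(w[...,1]>60)&(w[...,1]<400)&(w[...,0]>300)&(w[...,0]<800),'roof s')
        rect((z>30)&(z<91)&(w[...,1]>60)&(w[...,1]<400)&(w[...,0]>300)&(w[...,0]<500),'s front/side')
E
```

```text
bed z nan
roof 3736 ((643.6627197265625, 243.42855834960938), (200.3407745361328, 201.05072021484375), 12.965838432312012) z 99.3
[[523.0, 319.0], [569.0, 123.0], [764.0, 168.0], [719.0, 364.0]]
front 372 ((519.2229614257812, 214.74200439453125), (103.5780029296875, 200.48854064941406), 12.92106819152832) z 93.8
[[446.0, 301.0], [491.0, 105.0], [592.0, 129.0], [547.0, 324.0]]
top cover pts 3327 3054 mean [ 651.1 -215.7  164.6] n [0.664 0.028 0.748] tilt 0.727 ndir 0.041
((-7.109489440917969, 0.8032913208007812), (206.8052978515625, 189.92333984375), 89.89778900146484)
[[723.0, -110.0, 97.0], [581.0, -116.0, 223.0], [590.0, -322.0, 223.0], [732.0, -317.0, 97.0]]
scene cover pts 6758 6649 mean [ 656.1 -225.5  161. ] n [0.665 0.027 0.746] tilt 0.728 ndir 0.041
((-3.9449310302734375, -5.813941955566406), (206.5617218017578, 188.7532196044922), 89.98041534423828)
[[725.0, -114.0, 96.0], [584.0, -119.0, 221.0], [593.0, -326.0, 221.0], [733.0, -320.0, 96.0]]
roof s 2741 ((606.7728271484375, 231.5570526123047), (276.3371887207031, 206.36058044433594), 12.69135856628418) z 99.6
[[449.0, 302.0], [495.0, 101.0], [764.0, 161.0], [719.0, 363.0]]
s front/side 508 ((478.801025390625, 199.36953735351562), (41.82061004638672, 197.09898376464844), 0.25981101393699646) z 62.5
[[457.0, 298.0], [458.0, 101.0], [500.0, 101.0], [499.0, 298.0]]
```

Request:
play_rows(
  commands=[
    [1,0,0,0,-0.125],
    [1,0,0,0,-0.125],
    [1,0,0,0,-0.125],
    [1,0,0,0,-0.125],
    [1,-28.4,9,0,0],
    [1,-28.4,9,0,0],
    [1,-28.4,9,0,0],
    [1,-28.4,9,0,0],
    [1,-28.4,9,0,0],
    [1,-28.4,9,0,0],
    [1,-28.4,9,0,0],
    [1,-28.4,9,0,0],
    [1,-28.4,9,0,0],
    [1,-28.4,9,0,0],
    [1,-28.4,9,0,0],
    [1,-28.4,9,0,0],
    [1,-28.4,9,0,0],
    [1,-28.4,9,0,0],
    [1,-28.4,9,0,0],
    [1,-28.4,9,0,0],
  ],
  squeeze=20,
)

```text
time: 1.77
tool_pos: [412.2, 188.5, 213.2]
tool_rot: [0.624, 0.781, -0.0, -0.0]
ft_force: [0.9, 0.8, 0.2]
grip_width: 0.004
```

Request:
play_rows(
  commands=[
    [1,0,0,23,0],
    [1,0,0,23,0],
    [1,0,0,23,0],
    [1,0,0,23,0],
    [1,0,0,23,0],
    [1,0,0,23,0],
    [1,0,8,0,0],
    [1,0,8,0,0],
    [1,0,8,0,0],
    [1,0,4,0,0],
    [1,0,0,0,0],
  ],
)

```text
time: 2.68
tool_pos: [441.3, 196.7, 76.5]
tool_rot: [0.624, 0.781, 0.001, 0.001]
ft_force: [0.6, -0.8, 0.0]
grip_width: 0.007
```

```bash
python3 - <<'E'
from h import *
im,d,w=cloud('wrist');cv2.imwrite('pics/w1.png',im)
im,d,w=cloud('scene');cv2.imwrite('pics/s1.png',cv2.resize(im[60:260,200:400],None,fx=3,fy=3))
s=r.sense();print(s['ft_force'],s['tool_pos'])
E
```

```text
[ 0.08683091 -0.39050054  0.08902833] [439.54947755 196.29812088  76.04734391]
```

View pics/s1.png

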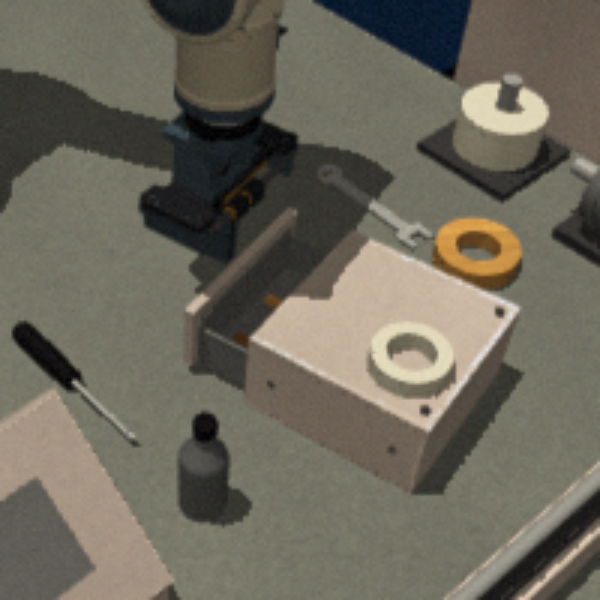

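The closed fingers stand just ahead of the drawer front, near (235,245) in the crop, and nothing is touching. Next is a slow push.

Request:
play_rows(
  commands=[
    [1,0,4,0,0],
    [1,0,4,0,0],
    [1,0,3,0,0],
    [1,0,3,0,0],
    [1,0,4,0,0],
    [1,0,4,0,0],
    [1,0,4,0,0],
    [1,0,4,0,0],
    [1,0,4,0,0],
    [1,0,4,0,0],
    [1,0,4,0,0],
    [1,0,4,0,0],
    [1,0,4,0,0],
    [1,0,4,0,0],
    [1,0,4,0,0],
    [1,0,4,0,0],
    [1,0,3,0,0],
    [1,0,3,0,0],
    [1,0,2,0,0],
    [1,0,2,0,0],
  ],
)

```text
time: 4.45
tool_pos: [509.5, 212.1, 75.3]
tool_rot: [0.624, 0.781, 0.0, 0.0]
ft_force: [-3.1, 1.0, 0.2]
grip_width: 0.005
```

Request:
play_rows(
  commands=[
    [1,0,2,0,0],
    [1,0,2,0,0],
    [1,0,1,0,0],
    [1,0,1,0,0],
    [1,0,1,0,0],
  ],
)

```text
time: 4.87
tool_pos: [516.2, 213.6, 75.3]
tool_rot: [0.624, 0.781, -0.0, -0.0]
ft_force: [-3.3, 0.1, -1.1]
grip_width: 0.006
```

Request:
play_rows(
  commands=[
    [1,0,1,0,0],
    [1,0,1,0,0],
  ],
)

```text
time: 5.03
tool_pos: [516.5, 213.7, 75.2]
tool_rot: [0.624, 0.781, -0.001, -0.001]
ft_force: [-16.1, -2.6, 13.7]
grip_width: 0.009
```

Request:
play_rows(
  commands=[
    [1,0,1,0,0],
    [1,0,1,0,0],
  ],
)

```text
time: 5.2
tool_pos: [516.5, 213.7, 75.1]
tool_rot: [0.624, 0.781, -0.003, -0.002]
ft_force: [-25.7, -4.4, 20.5]
grip_width: 0.002
```

The push has met the firm stop, so I back off and look.

Request:
play_rows(
  commands=[
    [1,0,-3,0,0],
    [1,0,-8,0,0],
    [1,0,-20,0,0],
    [1,0,-20,0,0],
    [1,0,0,-30,0],
    [1,0,0,-30,0],
    [1,0,0,-30,0],
    [1,0,0,-30,0],
    [1,0,0,-30,0],
    [1,0,0,-30,0],
    [1,0,0,0,0],
  ],
)

```text
time: 6.12
tool_pos: [472.8, 203.9, 260.9]
tool_rot: [0.624, 0.781, 0.004, 0.003]
ft_force: [0.9, 0.9, 1.2]
grip_width: 0.011
```

```bash
python3 - <<'E'
from h import *
s=r.sense();print(s['tool_pos'],s['tool_rot'],s['ft_force'],s['time'])
for n in('scene','top'):
    im,d,w=cloud(n); cv2.imwrite(f'pics/{n}2.png',cv2.resize(im[60:260,200:400],None,fx=3,fy=3)if n=='scene' else im)
    c,sn=np.cos(.226),np.sin(.226)
    X=(w[...,0]-643.7)*c+(w[...,1]-243.4)*sn; Y=-(w[...,0]-643.7)*sn+(w[...,1]-243.4)*c; z=w[...,2]
    m=(abs(Y)<95)&(z>84)&(z<97)&(X<-60)&(X>-250)
    if m.sum(): print(n,m.sum(),np.percentile(X[m],[0,2,10,50,90]).round(1))
    m=(abs(Y)<100)&(z>60)&(z<104)&(X<-60)&(X>-250)
    print(np.histogram(X[m],np.arange(-200,-60,6)))
E
```

```text
[472.82406876 203.90520143 260.86318353] [0.6239439  0.78145502 0.00379265 0.0027713 ] [0.89674794 0.88386118 1.21516379] 6.1167
scene 144 [-112.9 -112.8 -110.9 -107.1  -75.7]
(array([ 0,  0,  0,  0,  0,  0,  0,  0,  0,  0,  0,  0,  0,  0, 27, 84, 44,
       86, 84, 95, 81, 90, 87]), array([-200, -194, -188, -182, -176, -170, -164, -158, -152, -146, -140,
       -134, -128, -122, -116, -110, -104,  -98,  -92,  -86,  -80,  -74,
        -68,  -62]))
top 234 [-112.3 -112.1 -110.5 -101.4  -68.2]
(array([ 0,  0,  0,  0,  0,  0,  0,  0,  0,  0,  0,  0,  0,  0, 56, 73, 74,
       70, 73, 77, 80, 74, 97]), array([-200, -194, -188, -182, -176, -170, -164, -158, -152, -146, -140,
       -134, -128, -122, -116, -110, -104,  -98,  -92,  -86,  -80,  -74,
        -68,  -62]))
```

View pics/scene2.png

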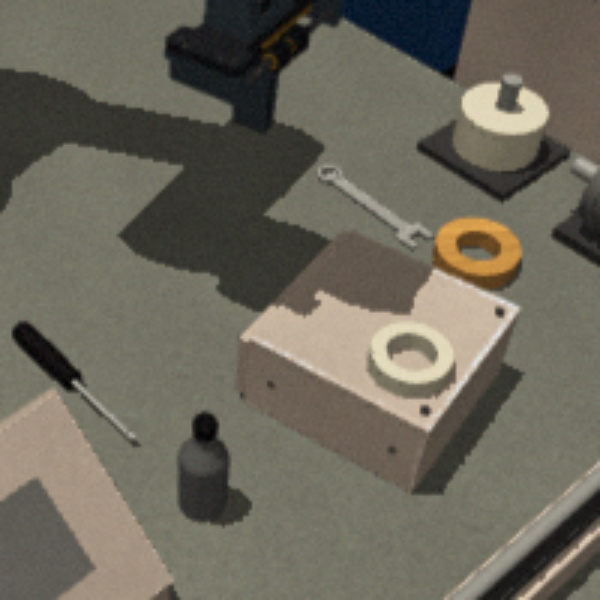

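The drawer is home: its face is 112 mm ahead of the unit's centre, which is the shut value. Next is the cover.

Request:
play_rows(
  commands=[
    [1,0,0,-15,0.09],
    [1,0,0,-15,0.09],
    [1,-26.8,8.3,0,0],
    [1,-26.8,8.3,0,0],
    [1,-26.8,8.3,0,0],
    [1,-26.8,8.3,0,0],
    [1,-26.8,8.3,0,0],
    [1,-26.8,8.3,0,0],
    [1,-26.8,8.3,0,0],
    [1,-26.8,8.3,0,0],
    [1,-26.8,8.3,0,0],
    [1,-26.8,8.3,0,0],
    [1,-26.8,8.3,0,0],
    [1,-26.8,8.3,0,0],
    [1,-26.8,8.3,0,0],
    [1,-26.8,8.3,0,0],
    [1,-26.8,8.3,0,0],
    [1,-26.8,8.3,0,0],
    [1,0,0,0,0],
  ],
)

```text
time: 7.8
tool_pos: [622.1, -223.8, 283.0]
tool_rot: [0.693, 0.721, -0.001, -0.0]
ft_force: [-0.9, -0.4, 0.6]
grip_width: 0.007
```

```bash
python3 - <<'E'
from h import *
s=r.sense();print(s['tool_pos'],s['tool_rot'],s['ft_force'],s['time'])
im,d,w=cloud('scene');cv2.imwrite('pics/s3.png',cv2.resize(im[120:330,90:300],None,fx=2.8,fy=2.8))
E
```

```text
[ 622.0732521  -223.84048479  282.95664172] [ 6.92704782e-01  7.21220816e-01 -7.27780497e-04 -2.99588237e-04] [-0.85703224 -0.3610956   0.63580101] 7.8
```

View pics/s3.png

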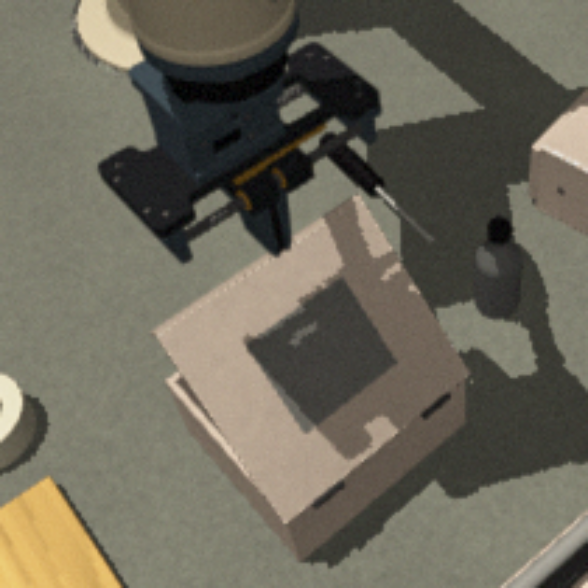

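The fingertips, near (280,250) in the crop, hover above the cover just inside its free edge. I descend to contact.

Request:
play_rows(
  commands=[
    [1,0,0,12,0],
    [1,0,0,12,0],
    [1,0,0,12,0],
    [1,0,0,9,0],
    [1,0,0,4,0],
    [1,0,0,4,0],
    [1,0,0,2,0],
    [1,0,0,2,0],
  ],
)

```text
time: 8.52
tool_pos: [621.7, -219.3, 228.5]
tool_rot: [0.692, 0.722, 0.0, 0.0]
ft_force: [0.2, -0.5, 0.1]
grip_width: 0.01
```

Request:
play_rows(
  commands=[
    [1,0,0,2,0],
    [1,0,0,2,0],
    [1,0,-3.3,3.7,0],
    [1,0,-3.3,3.7,0],
    [1,0,-3.3,3.7,0],
    [1,0,-2.9,4,0],
    [1,0,-2.9,4,0],
    [1,0,-2.9,4,0],
  ],
)

```text
time: 9.18
tool_pos: [602.6, -220.3, 200.9]
tool_rot: [0.692, 0.722, 0.0, 0.0]
ft_force: [0.0, 0.3, 1.5]
grip_width: 0.009
```

Request:
play_rows(
  commands=[
    [1,0,-2.5,4.2,0],
    [1,0,-2.5,4.2,0],
    [1,0,-2.5,4.2,0],
    [1,0,-2.1,4.4,0],
    [1,0,-2.1,4.4,0],
    [1,0,-2.1,4.4,0],
    [1,0,-1.8,4.6,0],
    [1,0,-1.8,4.6,0],
    [1,0,-1.8,4.6,0],
  ],
)

```text
time: 9.93
tool_pos: [583.6, -221.0, 161.1]
tool_rot: [0.692, 0.722, -0.0, -0.0]
ft_force: [-0.3, 1.3, 0.3]
grip_width: 0.005
```

Request:
play_rows(
  commands=[
    [1,0,-1.4,4.7,0],
    [1,0,-1.4,4.7,0],
    [1,0,-1.2,4.7,0],
    [1,0,-1,4.7,0],
    [1,0,-0.8,4.5,0],
    [1,0,-0.6,4,0],
    [1,0,-0.4,3,0],
    [1,0,-0.2,2,0],
  ],
)

```text
time: 10.6
tool_pos: [576.6, -221.3, 128.8]
tool_rot: [0.692, 0.722, -0.0, -0.0]
ft_force: [-0.9, -0.5, 1.9]
grip_width: 0.003
```

Request:
play_rows(
  commands=[
    [1,0,0,2,0],
    [1,0,0,2,0],
    [1,0,0,2,0],
  ],
)

```text
time: 10.85
tool_pos: [576.9, -221.4, 123.2]
tool_rot: [0.692, 0.722, 0.0, 0.0]
ft_force: [-0.4, -0.1, 1.2]
grip_width: 0.003
```

Request:
play_rows(
  commands=[
    [1,0,0,1,0],
    [1,0,0,1,0],
    [1,0,0,1,0],
    [1,0,0,1,0],
  ],
)

```text
time: 11.18
tool_pos: [576.8, -221.4, 119.3]
tool_rot: [0.692, 0.722, 0.0, 0.0]
ft_force: [-0.7, -0.2, 1.5]
grip_width: 0.005
```

Request:
play_rows(
  commands=[
    [1,0,0,1,0],
    [1,0,0,1,0],
  ],
)

```text
time: 11.35
tool_pos: [576.7, -221.4, 117.3]
tool_rot: [0.692, 0.722, 0.0, 0.0]
ft_force: [-0.8, 0.4, 2.2]
grip_width: 0.002
```

Request:
play_rows(
  commands=[
    [1,0,0,1,0],
    [1,0,0,0,0],
  ],
)

```text
time: 11.52
tool_pos: [576.7, -221.4, 116.1]
tool_rot: [0.692, 0.722, -0.0, -0.0]
ft_force: [-0.6, 0.3, 0.7]
grip_width: 0.006
```

Request:
play_rows(
  commands=[
    [1,0,0,0.7,0],
    [1,0,0,0,0],
  ],
)

```text
time: 11.68
tool_pos: [576.8, -221.3, 115.5]
tool_rot: [0.692, 0.722, -0.0, -0.0]
ft_force: [-0.1, -0.1, 1.1]
grip_width: 0.004
```

Request:
play_rows(
  commands=[
    [1,0,0,1,0],
    [1,0,0,0,0],
  ],
)

```text
time: 11.85
tool_pos: [576.8, -221.4, 114.5]
tool_rot: [0.692, 0.722, 0.0, 0.0]
ft_force: [-0.1, -0.3, 1.0]
grip_width: 0.009
```

```bash
python3 - <<'E'
from h import *
s=r.sense();print(s['tool_pos'],s['ft_force'],s['time'],r.nose_length)
im,d,w=cloud('scene');cv2.imwrite('pics/s4.png',cv2.resize(im[120:330,90:300],None,fx=2.8,fy=2.8))
E
```

```text
[ 576.78342075 -221.35980244  114.50849575] [-0.12022663 -0.26316911  0.95845788] 11.85 22.0
```

View pics/s4.png

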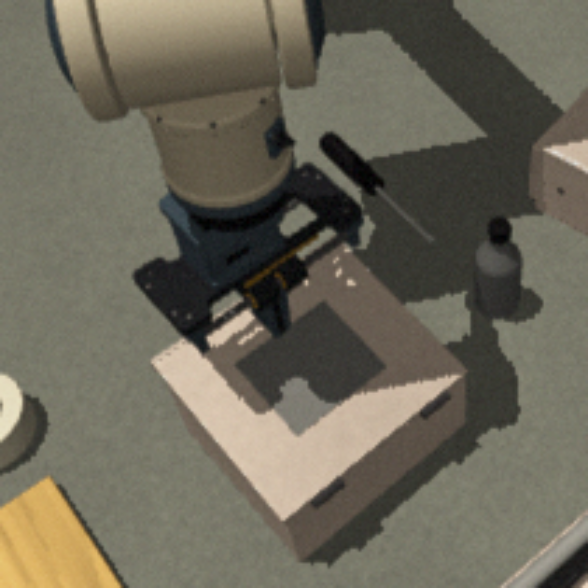

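The cover is almost shut, with the tips on its outer face at (280,330) in the crop. I go on in small steps until the stop shows in the force.

Request:
play_rows(
  commands=[
    [1,0,0,1,0],
    [1,0,0,0,0],
  ],
)

```text
time: 12.07
tool_pos: [576.7, -221.4, 113.5]
tool_rot: [0.692, 0.722, -0.0, -0.0]
ft_force: [0.5, -0.5, 0.1]
grip_width: 0.002
```

Request:
play_rows(
  commands=[
    [1,0,0,0.7,0],
    [1,0,0,0,0],
  ],
)

```text
time: 12.23
tool_pos: [576.7, -221.4, 112.8]
tool_rot: [0.692, 0.722, -0.0, -0.0]
ft_force: [0.2, -0.3, 0.1]
grip_width: 0.006
```

Request:
play_rows(
  commands=[
    [1,0,0,0.7,0],
    [1,0,0,0,0],
  ],
)

```text
time: 12.4
tool_pos: [576.7, -221.3, 112.1]
tool_rot: [0.692, 0.722, -0.0, -0.0]
ft_force: [-0.3, -0.1, 1.5]
grip_width: 0.006
```

```bash
cat > cov.py <<'E'
from h import *
s=r.sense();print(s['tool_pos'],s['ft_force'],s['time'])
c,sn=np.cos(.041),np.sin(.041)
for n in('scene','top'):
    im,d,w=cloud(n);cv2.imwrite(f'pics/{n}5.png',im)
    U=(w[...,0]-724.5)*c+(w[...,1]+215.5)*sn; V=-(w[...,0]-724.5)*sn+(w[...,1]+215.5)*c; z=w[...,2]
    for a,b in((-60,-10),(-110,-60),(-150,-110),(-185,-160)):
        for v0,v1 in((-95,-60),(-30,30),(60,95)):
            m=(U>a)&(U<b)&(V>v0)&(V<v1)&(z>60)&(z<150); print(n,a,v0,m.sum(),np.percentile(z[m],[10,50,90]).round(1) if m.sum() else '')
    m=(abs(V)<80)&(z>85)&(z<130)&(U<-170);print('edge U',np.percentile(U[m],[1,5]) if m.sum() else '')
E
python3 cov.py
```

```text
[ 576.73939368 -221.34595563  112.11757533] [-0.28454842 -0.14493732  1.54330621] 12.4
scene -60 -95 308 [ 96.7  99.4 101.8]
scene -60 -30 481 [ 97.1  99.7 103.1]
scene -60 60 248 [ 96.8  99.8 101.9]
scene -110 -95 292 [101.9 104.5 107. ]
scene -110 -30 445 [102.8 105.4 108.1]
scene -110 60 226 [101.6 104.3 106.9]
scene -150 -95 221 [106.6 109.1 111.4]
scene -150 -30 362 [107.5 109.8 134.9]
scene -150 60 177 [106.6 109.  111.2]
scene -185 -95 105 [110.6 113.2 115.4]
scene -185 -30 45 [110.5 113.4 115.1]
scene -185 60 63 [110.7 112.6 114.3]
edge U [-1382.55258613 -1379.26449421]
top -60 -95 44 [ 93.8  97.  100.1]
top -60 -30 170 [ 94.9  98.  102.3]
top -60 60 186 [ 95.3  98.5 102.4]
top -110 -95 0 
top -110 -30 16 [100.  102.9 107.3]
top -110 60 165 [ 99.6 103.9 107.2]
top -150 -95 0 
top -150 -30 0 
top -150 60 79 [105.1 108.5 112.1]
top -185 -95 0 
top -185 -30 15 [109.4 113.  115.4]
top -185 60 51 [109.1 112.  115.2]
edge U [-188.25284154 -188.1000558 ]
```

The depth shows the cover still about 0.1 rad open, although the nominal tip height is 90 mm. I check where the tips really are.

```bash
python3 - <<'E'
from h import *
im,d,w=cloud('scene');im2,d2,w2=cloud('wrist')
cv2.imwrite('pics/mix.png',np.hstack([cv2.resize(im[190:280,140:240],(500,450)),cv2.resize(im2,(300,225)).repeat(2,0)[:450]]))
cv2.imwrite('pics/w6.png',im2)
g=im.astype(int).sum(2)
t=r.sense()['tool_pos']
m=(g<150)&(abs(w[...,0]-t[0])<45)&(abs(w[...,1]-t[1])<25)
for zz in range(80,200,6):
    k=m&(w[...,2]>=zz)&(w[...,2]<zz+6)
    if k.sum(): print(zz,k.sum(),w[k][:,:2].min(0).round(),w[k][:,:2].max(0).round(),np.argwhere(k).mean(0).round())
p=eyes.camera_params('scene')
for q in ([0,0,0],[0,0,-22],[-16,0,-22],[16,0,-22],[16,0,0]):
    print(q,cv2.projectPoints(np.array([np.array(t)+q]),np.array(p['rvec']),np.array(p['tvec'],float),np.array([[p['fx'],0,p['cx']],[0,p['fy'],p['cy']],[0,0,1]]),None)[0].ravel().round(1))
E
```

```text
104 2 [ 587. -230.] [ 591. -220.] [240. 189.]
110 5 [ 593. -228.] [ 594. -216.] [239. 191.]
116 10 [ 592. -231.] [ 596. -216.] [238. 190.]
122 12 [ 583. -233.] [ 597. -214.] [236. 189.]
128 12 [ 567. -234.] [ 596. -214.] [235. 188.]
134 16 [ 574. -234.] [ 597. -215.] [234. 188.]
140 19 [ 573. -235.] [ 596. -213.] [233. 187.]
146 14 [ 587. -234.] [ 597. -213.] [231. 188.]
152 14 [ 592. -235.] [ 596. -211.] [230. 188.]
158 11 [ 592. -232.] [ 596. -211.] [228. 189.]
164 3 [ 595. -235.] [ 596. -211.] [227. 189.]
170 3 [ 594. -216.] [ 595. -213.] [224. 190.]
176 1 [ 594. -214.] [ 594. -214.] [223. 190.]
194 22 [ 591. -245.] [ 616. -199.] [225. 190.]
[0, 0, 0] [187.4 234.9]
[0, 0, -22] [188.6 239.6]
[-16, 0, -22] [185.2 235.6]
[16, 0, -22] [192.1 243.5]
[16, 0, 0] [191.  238.9]
```

View pics/mix.png

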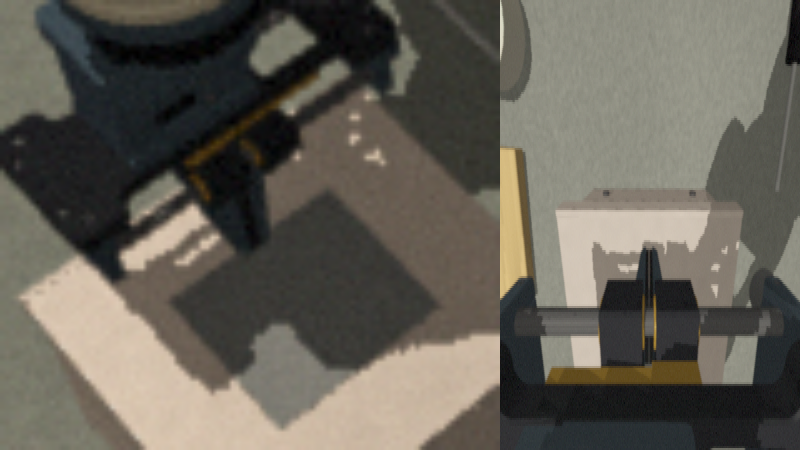

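Request:
play_rows(
  commands=[
    [1,0,0,-10,0],
    [1,0,0,-20,0],
    [1,0,0,-30,0],
    [1,0,0,-30,0],
    [1,0,0,0,0],
  ],
)

```text
time: 13.02
tool_pos: [579.2, -222.5, 208.7]
tool_rot: [0.692, 0.722, 0.001, 0.004]
ft_force: [0.7, -0.3, -0.2]
grip_width: 0.004
```

```bash
python3 cov.py | grep -v top; python3 - <<'E'
from h import *
im,d,w=cloud('scene')
g=im.astype(int).sum(2)
t=r.sense()['tool_pos'];print(t)
m=(g<150)&(abs(w[...,0]-t[0])<30)&(abs(w[...,1]-t[1])<25)&(w[...,2]>130)
for zz in range(120,300,6):
    k=m&(w[...,2]>=zz)&(w[...,2]<zz+6)
    if k.sum(): print(zz,k.sum(),w[k][:,:2].min(0).round(),w[k][:,:2].max(0).round())
cv2.imwrite('pics/s7.png',cv2.resize(im[150:310,110:290],(720,600)))
E
```

```text
[ 579.19033477 -222.47662935  208.66877554] [ 0.74233967 -0.31892595 -0.15278573] 13.0167
scene -60 -95 314 [ 96.9  99.7 102.4]
scene -60 -30 480 [ 96.8  99.7 102.9]
scene -60 60 244 [ 97.1  99.3 102.3]
scene -110 -95 289 [101.9 104.2 107.1]
scene -110 -30 446 [102.9 105.3 108.2]
scene -110 60 235 [101.9 104.6 107. ]
scene -150 -95 221 [106.3 109.  111.4]
scene -150 -30 331 [107.7 109.6 111.7]
scene -150 60 181 [106.6 108.9 111.3]
scene -185 -95 133 [111.1 113.5 115.3]
scene -185 -30 200 [111.3 113.1 115.2]
scene -185 60 103 [111.1 113.  115. ]
edge U [-1382.0069857  -1379.13692066]
edge U [-188.13543512 -187.86637025]
[ 576.73246199 -221.3133695   202.69130854]
204 6 [ 593. -226.] [ 595. -218.]
210 8 [ 594. -231.] [ 596. -217.]
216 21 [ 564. -234.] [ 597. -215.]
222 23 [ 572. -235.] [ 596. -214.]
228 19 [ 569. -235.] [ 596. -214.]
234 21 [ 569. -235.] [ 597. -212.]
240 18 [ 574. -236.] [ 597. -213.]
246 20 [ 580. -236.] [ 597. -213.]
252 21 [ 592. -236.] [ 597. -212.]
258 9 [ 594. -236.] [ 596. -211.]
264 4 [ 594. -216.] [ 596. -212.]
270 1 [ 594. -214.] [ 594. -214.]
288 4 [ 591. -219.] [ 596. -218.]
294 4 [ 593. -220.] [ 602. -218.]
```

View pics/s7.png

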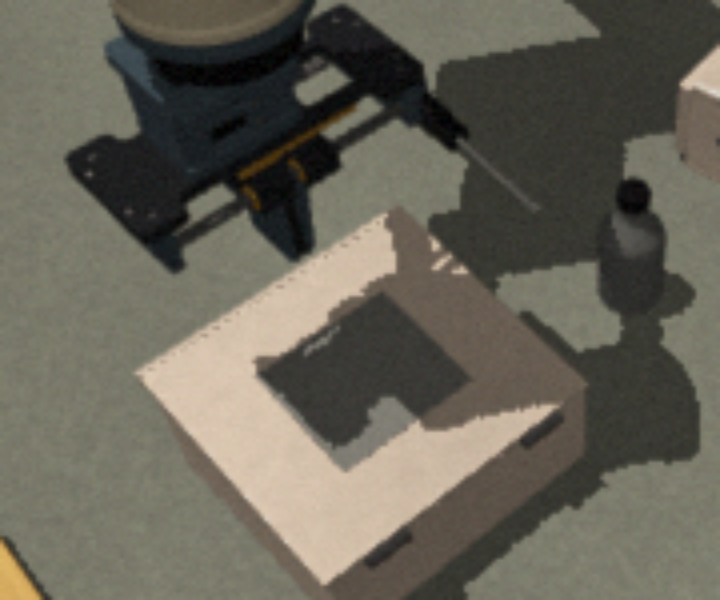

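Measured in the depth, the fingertips end at about TCP height rather than 22 mm ahead of it. The cover stopped at about 0.1 rad, which fits the TCP-height contact. I press on down to about 96.

Request:
play_rows(
  commands=[
    [1,0,0,20,0],
    [1,0,0,25,0],
    [1,0,0,25,0],
    [1,0,0,12,0],
    [1,0,0,5,0],
    [1,0,0,3,0],
    [1,0,0,2,0],
    [1,0,0,2,0],
    [1,0,0,2,0],
    [1,0,0,2,0],
    [1,0,0,1,0],
    [1,0,0,0,0],
  ],
)

```text
time: 14.17
tool_pos: [576.9, -221.5, 103.3]
tool_rot: [0.692, 0.722, 0.0, 0.0]
ft_force: [-1.0, 0.9, 0.2]
grip_width: 0.004
```

Request:
play_rows(
  commands=[
    [1,0,0,2,0],
    [1,0,0,2,0],
    [1,0,0,1,0],
    [1,0,0,0,0],
  ],
)

```text
time: 14.5
tool_pos: [576.7, -221.3, 98.0]
tool_rot: [0.692, 0.722, -0.0, -0.0]
ft_force: [-0.5, 0.0, -0.3]
grip_width: 0.006
```

Request:
play_rows(
  commands=[
    [1,0,0,1,0],
    [1,0,0,0,0],
  ],
)

```text
time: 14.67
tool_pos: [576.7, -221.3, 97.1]
tool_rot: [0.692, 0.722, -0.0, -0.0]
ft_force: [0.3, -0.5, 0.1]
grip_width: 0.006
```

```bash
python3 cov.py | grep -v top
```

```text
[ 576.7201613  -221.31006171   97.0821159 ] [ 0.34996736 -0.53303548  0.14972005] 14.6667
scene -60 -95 293 [94.5 96.1 97.9]
scene -60 -30 457 [94.6 96.6 98.4]
scene -60 60 233 [94.4 96.2 98.1]
scene -110 -95 276 [94.8 96.6 98.4]
scene -110 -30 421 [95.7 97.6 99.3]
scene -110 60 217 [94.5 96.7 98.3]
scene -150 -95 206 [95.1 96.9 98.8]
scene -150 -30 358 [ 96.2  98.4 132.9]
scene -150 60 165 [95.  96.8 98.5]
scene -185 -95 96 [95.5 97.4 99. ]
scene -185 -30 40 [95.5 97.4 98.9]
scene -185 60 58 [95.7 96.9 99. ]
edge U [-1382.40118718 -1379.78784548]
edge U [-188.31408222 -188.25129539]
```

It follows the fingers, with only about 1 mm left at the edge. I press on to the stop.

Request:
play_rows(
  commands=[
    [1,0,0,1,0],
    [1,0,0,0,0],
  ],
)

```text
time: 14.93
tool_pos: [576.7, -221.4, 96.1]
tool_rot: [0.692, 0.722, -0.0, 0.0]
ft_force: [-0.0, -0.6, -0.1]
grip_width: 0.004
```

Request:
play_rows(
  commands=[
    [1,0,0,1,0],
    [1,0,0,0,0],
  ],
)

```text
time: 15.1
tool_pos: [576.8, -221.4, 95.6]
tool_rot: [0.692, 0.722, 0.0, 0.0]
ft_force: [-1.5, 0.7, 6.0]
grip_width: 0.002
```

Request:
play_rows(
  commands=[
    [1,0,0,0.7,0],
    [1,0,0,0,0],
  ],
)

```text
time: 15.27
tool_pos: [576.8, -221.4, 95.5]
tool_rot: [0.692, 0.722, 0.0, 0.0]
ft_force: [-4.7, 1.9, 15.5]
grip_width: 0.009
```

The cover is on its firm stop at 15 N. I back off, move clear and check everything.

Request:
play_rows(
  commands=[
    [1,0,0,-3,0],
    [1,0,0,-10,0],
    [1,0,0,-25,0],
    [1,0,0,-30,0],
    [1,0,0,-30,0],
    [1,0,0,-30,0],
    [1,0,-30,-10,0],
    [1,0,-30,0,0],
    [1,0,-30,0,0],
    [1,0,-30,0,0],
    [1,0,0,0,0],
    [1,0,0,0,0],
  ],
)

```text
time: 16.27
tool_pos: [455.9, -226.6, 233.4]
tool_rot: [0.692, 0.722, 0.0, 0.0]
ft_force: [1.1, -0.4, -0.1]
grip_width: 0.003
```

```bash
python3 cov.py; python3 - <<'E'
from h import *
c,sn=np.cos(.226),np.sin(.226)
for n in('scene','top'):
    im,d,w=cloud(n)
    X=(w[...,0]-643.7)*c+(w[...,1]-243.4)*sn; Y=-(w[...,0]-643.7)*sn+(w[...,1]-243.4)*c; z=w[...,2]
    m=(abs(Y)<95)&(z>84)&(z<97)&(X<-60)&(X>-250); print(n,np.percentile(X[m],[0,2,10]).round(1))
    if n=='top': cv2.imwrite('pics/end.png',im)
E
```

```text
[ 455.92370328 -226.64832306  233.38618884] [ 1.11670904 -0.43522338 -0.14400931] 16.2667
scene -60 -95 296 [94.2 95.9 97.8]
scene -60 -30 456 [94.6 96.2 98.1]
scene -60 60 238 [94.1 95.9 97.8]
scene -110 -95 280 [93.9 95.9 97.5]
scene -110 -30 416 [94.9 96.8 98.6]
scene -110 60 218 [94.1 95.7 97.4]
scene -150 -95 199 [94.1 95.9 97.4]
scene -150 -30 308 [94.5 96.5 98.2]
scene -150 60 167 [93.7 95.7 97.5]
scene -185 -95 116 [94.1 95.9 97.5]
scene -185 -30 181 [93.9 95.9 97.6]
scene -185 60 94 [93.8 95.5 97.6]
edge U [-1383.2532238  -1379.71052284]
top -60 -95 188 [92.2 95.5 98.7]
top -60 -30 327 [92.1 95.5 98.7]
top -60 60 190 [92.2 95.3 99. ]
top -110 -95 191 [91.7 95.3 98.4]
top -110 -30 327 [93.  96.2 99.1]
top -110 60 193 [92.1 95.3 98. ]
top -150 -95 154 [92.  95.1 98. ]
top -150 -30 262 [92.8 95.9 99.2]
top -150 60 154 [91.9 95.5 98.5]
top -185 -95 24 [93.1 95.7 98.6]
top -185 -30 165 [91.2 95.1 98.5]
top -185 60 98 [92.1 95.3 98.3]
edge U [-188.22326138 -187.63552758]
scene [-112.9 -112.4 -111.4]
top [-112.4 -112.1 -110.7]
```

View pics/end.png

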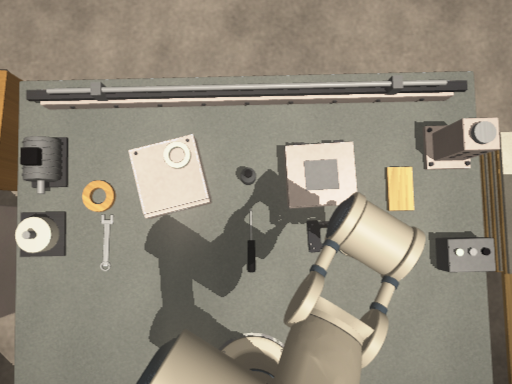

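The cover is flat at 96 mm, around (320,175) px, and the drawer front is flush at (175,210) px. Rolls, bottle, screwdriver, panel and spanner are all where they were, and the arm is clear.

```bash
python3 -c "
from cell import workorder; print(workorder.close_job())"
```

```text
the job is handed in; nothing more can be done
None
```

The chip drawer is fully home and the trimming-head cover lies fully shut. I handed the job in with the clock at about 16 s and the arm clear of everything.

- **Drawer:** I pushed it in slowly with closed fingertips on the middle of its front, until the firm stop. The stop showed as about 33 N at the wrist, counting the upward part, more than the push needed. Afterwards both cameras put its outer face about 112 mm ahead of the unit's centre, which is the shut value.
- **Cover:** I pressed it down along its arc near the free edge until the firm stop, at about 16 N. Afterwards both cameras showed it flat at 95–97 mm, against 96 mm when shut.
- **Other things:** in the last top view the rolls, bottle, screwdriver, panel and spanner look to be where they started. I compared them by eye and did not measure them.

**Disagreement:** I first judged the cover shut from the stated 22 mm fingertip length, but the depth check showed it still about 0.1 rad open. In the depth pictures the tips appear to end at about TCP height. I pressed again with that height, and the stop then came where expected.

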